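Stand the fallen test tile up and slide it home

TASK

One of the three L-shaped clay test tiles on the plywood board has fallen onto its back, its foot sticking up. Without lifting it off the board, push on it to tip it back up onto its foot, then push it along the board until the toe of its foot is square against the wooden stop rail, in the gap between the two tiles already standing there. Leave those two tiles, the jar and the wooden paddle as they are.

Things in the scene. Friction and masses are not known exactly. Their poses are not given: they have to be found in the camera images.
- tile: The fallen test tile, fired clay, about 180 g, loose, L-shaped, 60 mm wide (own y): foot slab 72 mm long (own x, heel to toe), 12 mm thick; face slab 9 mm thick at the heel, 80 mm high overall (own z). Origin: middle of the heel edge (outer corner of the L). It starts on its back on the board: z level, pointing away from the rail; x up, so the foot is a 72 mm high wall at the end nearer the rail.
- toe (a point): Middle of the fallen tile's lower toe edge: 72 mm from its origin along its x; same axes. The tile's centre of mass is about 23 mm from the heel along the foot and 23 mm up the face: pushed towards the rail high on its upright foot, it tips about the heel edge and beyond about 45 degrees falls onto its foot by itself.
- board: Plywood ware board, 290 mm (own x) by 360 mm (own y), 16 mm thick, fixed to the table. Origin: centre of its underside, on the table. Own x points horizontally towards the stop rail.
- rail (a point): Middle of the line where the stop rail's tile-facing side meets the board's top: 110 mm from the board's origin along its x, 16 mm up; axes as the board. The rail is a fixed wooden strip, 14 mm high above the board, 20 mm thick, 340 mm long along the board's y. With the tile home, its toe edge lies on this line.
- neighbour_a: Clay tile of the same shape and size as the fallen one, standing on its foot with its toe at the rail or within about 6 mm of it, 108 to 130 mm to the board's +y side of the rail's middle. Origin: middle of its heel edge; x along the foot to the rail, z up. Loose; not to be disturbed.
- neighbour_b: Clay tile of the same shape and size as the fallen one, standing on its foot with its toe at the rail or within about 6 mm of it, 108 to 130 mm to the board's -y side of the rail's middle. Origin: middle of its heel edge; x along the foot to the rail, z up. Loose; not to be disturbed.
- jar: Glass jar with metal lid, 60 mm diameter, 85 mm high, standing on the table on the +y side of the board. Origin: centre of its underside. Not to be disturbed.
- paddle: Flat wooden clay paddle lying on the table on the -y side of the board, 235 mm long overall, 60 mm wide, 12 mm thick. Origin: on its underside, in the blade near the handle. Not to be disturbed.

How it is judged:
By the outcome, as a careful person would: the job done as asked, in the order asked, and still so for the second after the job is handed in, with the robot touching nothing.
It also fails if it takes over 48 s, if anything falls off the work surface, if the arm or the gripper's body presses on something with over 40 N, if the wrist force passes 120 N, or if a joint passes its speed limit or range.

ROBOT

A 6-joint arm with a two-finger parallel gripper is mounted at the origin on the work surface. World frame = base frame: x ahead of the robot, y to its left, z up, the work surface at z = 0. Lengths are in mm, angles in rad, forces in N, time in s.
With the tool pointing down it reaches from about 400 to 925 mm from the base axis. Payload 12.5 kg.
Tool frame: the origin (TCP) lies midway between the tips of the shut fingers; the grasp point (between the pads) lies 19 mm behind it; z points along the fingers, y is the line along which they close (so a half turn about z gives the same grasp; the last joint's range is limited). The gripper opens to 95 mm and grips with 3 to 60 N. Pads are 20 mm wide; open, the fingers measure 119 mm over their backs; the gripper's body (75 mm by 180 mm) begins 59 mm behind the grasp point.
Start: joints at [1.091, 0.491, 1.559, -0, 1.092, -0.106], TCP at [228.207, 581.866, 214.661] pointing down, gripper open.
Joint ranges: [-3.1, 3.1], [-0.84, 2.19], [0.05, 2.79], [-1.13, 4.28], [0.06, 2.93], [-2.69, 2.69]. Speed limits (rad/s): [2.22, 2.22, 2.79, 3.14, 3.14, 3.14].

INTERFACE

Orientations are given as [roll, pitch, yaw] about the fixed x, y, z axes, in that order (R = Rz(yaw) Ry(pitch) Rx(roll)).
In Python, from cell import readout, eyes, env gives the robot as it stands.
- The arm moves only by the tool move_arm, never from a script. Its argument "plan" is a list of rows, each a list of 3 entries, a list of its own where there are three numbers: the turn, a rotation vector about the tool's x, y, z in degrees, then the shift along the tool's x, y, z in m, then the gripper command: -1 is shut, 1 is fully open, values between are in proportion. In form: [[[ax, ay, az], [x, y, z], jaw], ...]. A call has 1 to 5 rows; each row is the pose to reach, as a shift and turn from the pose commanded when the call began, along the tool's axes at that moment; what a row does not reach only later rows make up. A row lasts 1/8 s, in which the tool goes at most 62.5 mm and 10.7 degrees, less where a joint would pass 70% of its speed; a pose out of reach is approached as far as the arm can. A call with a gripper value outside its range is refused whole. The fingers move at their own pace and stop on an object; the grip force is fixed at half the most. Time passes only in rows, so rows that repeat a pose let the fingers close. It gives the time, the measured TCP pose, the force, the opening and the grip force at its end, in the units of the state.
- readout.state(): the state, without advancing time (a new reading comes with each control period).
- eyes.read_camera(name): name is "scene" or "top" or "wrist"; returns a dict with "img" (384x512x3 uint8, red, green, blue), "K" (3x3 intrinsics, pixels), "extrinsics" (4x4, takes a point from camera to world coordinates). Camera axes: x right, y up, looking along -z (the intrinsics and any distortion apply to the point x, -y, -z); pixel columns grow to the right and rows downward; lengths in mm; the calibration is good to about 2 mm. A picture is of the moment at which its call begins. There is no depth.
- env.job_done(): hands the job in; it is judged then, once.
Trained networks look in a picture, given as the dict that the camera call returned (one of the last four; its "shot" number tells which), for a name from the list of things; names that differ only in an ending like _2 or _b are one class to them, and where a whole thing is asked for, a point or a joint stands for the part that bears it (a point fixed in the world has none). Each returns a list of dicts, best first, with "score" (0 to 1); they miss things now and then, are a little off and sometimes report something else, mostly with a low value. They report only what shows in the picture. A call takes as long as a camera call.
- eyes.cut_out(picture, name): "mask" (384x512 bool, what is visible of it) and "uv" ([column, row] in pixels, amid what is visible of it).
The state is a dict: "t": time; "joints": joint angles; "qvel": joint speeds; "tau": joint torques, N m; "eef_pos": TCP position; "tcp_rot": TCP orientation; "ft_force": force on the tool from outside, world axes, zero at the start; "moment": the same for the moment, N m; "opening": opening from 0.0 (shut) to 1.0 (fully open); "grip_force": force on a finger pad.
Only numpy, scipy, OpenCV 4.12 (cv2) and the standard library are available. Lean on these libraries where they do the work, as an engineer would, in place of code of your own. Each camera call takes 0.05 s, during which the arm holds its last target. There are 200 camera calls.

## Working session

There is one attempt and no reset: what is moved stays moved. The work goes in short steps, Python scripts to look and compute and a tool call to move; the robot and the scene stay as the last step left them, time stands still between calls to the robot, and variables do not carry over. Pictures are saved under pics/ and viewed, at most 10 in all, crops included, and the job is handed in when it is done.

Besides the shell and the picture viewer there is one more tool, called after "Call:" as name(argument=value, ...) on one line, values as JSON. move_arm: Moves the arm, as the interface text tells. Its arguments: {"type":"object","properties":{"plan":{"type":"array","items":{"type":"array"}}},"required":["plan"]}

```bash
mkdir -p pics; cat > h.py <<'E'
import numpy as np, cv2
from cell import readout, eyes, env
def proj(p,P):
    E=np.array(p["extrinsics"]);q=np.linalg.inv(E)@np.vstack([np.atleast_2d(P).T,np.ones(len(np.atleast_2d(P)))])
    u=np.array(p["K"])@np.array([q[0],-q[1],-q[2]]);return (u[:2]/u[2]).T
def back(p,uv,z):
    E=np.array(p["extrinsics"]);d=np.linalg.inv(np.array(p["K"]))@[uv[0],uv[1],1]
    d=E[:3,:3]@(d*[1,-1,-1]);o=E[:3,3];return o+d*(z-o[2])/d[2]
def save(p,n): cv2.imwrite(f"pics/{n}.png",np.ascontiguousarray(p["img"][...,::-1]))
E
python3 - <<'E'
from h import *
s=readout.state();print(s)
for n in ("scene","top"):
    p=eyes.read_camera(n);save(p,n+"0");print(n,np.round(p["extrinsics"],2).tolist(),p["K"],[k for k in p])
    for o in ("tile","board"):
        for r in eyes.cut_out(p,o): print(o,r["score"],r["uv"],cv2.minAreaRect(np.argwhere(r["mask"])[:,::-1].astype(np.float32)))
E
cd pics; python3 -c "
import cv2,numpy as np
cv2.imwrite('both.png',np.vstack([cv2.imread('scene0.png')]))"
```

```text
{'t': 0.0, 'joints': array([ 1.09140027e+00,  4.91582413e-01,  1.55948206e+00,  1.71934761e-05,
        1.09171355e+00, -1.05577179e-01]), 'qvel': array([-1.94315450e-04, -8.58157978e-04,  4.07638366e-05, -2.45546902e-03,
       -1.04191104e-03, -1.19722418e-04]), 'tau': array([ 1.60283664e-03, -6.12644792e+01, -2.58186489e+01,  6.92160660e-02,
        4.81308752e-02, -7.58334886e-05]), 'eef_pos': array([228.0729234 , 581.61752556, 214.03632703]), 'tcp_rot': array([-3.14041548e+00, -1.40080067e-04,  2.76776576e+00]), 'ft_force': array([-0.15288656, -0.60519705, -0.64010131]), 'moment': array([-0.02476978,  0.00508101, -0.03606116]), 'grip_force': 0.0, 'opening': 0.9987499955939146}
scene [[-0.77, -0.5, 0.41, 1026.24], [0.64, -0.61, 0.46, 511.34], [0.02, 0.62, 0.79, 923.33], [0.0, 0.0, 0.0, 1.0]] [[405.75764058   0.         257.62722925]
 [  0.         405.75764058 196.5598034 ]
 [  0.           0.           1.        ]] ['img', 'K', 'extrinsics', 'shot']
tile 0.88 [264.5, 164.5] ((264.29779052734375, 166.6236114501953), (32.11793518066406, 24.061952590942383), 32.00538635253906)
tile 0.23 [248.1, 190.8] ((251.457275390625, 184.55661010742188), (129.0949249267578, 93.17317199707031), 37.07307434082031)
board 0.59 [249.5, 191.4] ((251.10618591308594, 184.51983642578125), (129.58786010742188, 92.10037231445312), 37.14668655395508)
top [[0.0, 0.99, -0.14, 383.54], [-1.0, 0.0, -0.0, -17.69], [-0.0, 0.14, 0.99, 1413.6], [0.0, 0.0, 0.0, 1.0]] [[385.27917111   0.         252.57297449]
 [  0.         385.27917111 195.38128589]
 [  0.           0.           1.        ]] ['img', 'K', 'extrinsics', 'shot']
tile 0.64 [272.5, 226.8] ((271.0270080566406, 225.6621551513672), (24.00225067138672, 17.91948890686035), 80.53767395019531)
board 0.81 [266.2, 208.2] ((268.00152587890625, 207.759765625), (79.15325164794922, 100.00798797607422), 80.90972137451172)
```

View pics/top0.png

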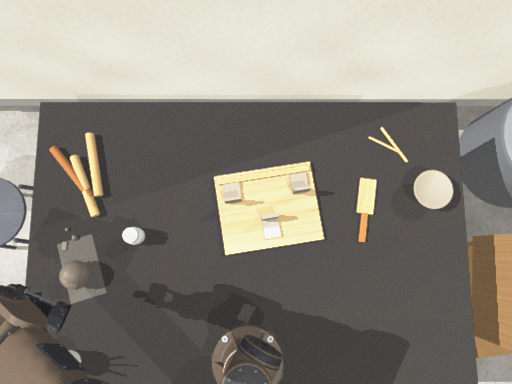

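View pics/scene0.png

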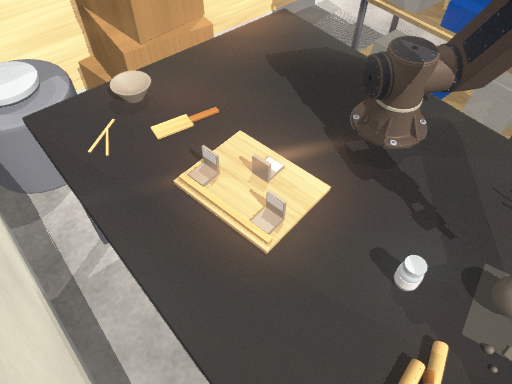

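The scene picture shows the fallen tile at about (265,166) and the standing ones at about (207,168) and (270,213). In the top view the rail is on the far side, near row 170, and the tile's upright foot is at about (270,219) with its back at about (272,231).

```bash
python3 - <<'E'
from h import *
p=eyes.read_camera("top")
for o,z in (("board",16),("tile",25)):
    r=eyes.cut_out(p,o)[0]; b=cv2.boxPoints(cv2.minAreaRect(np.argwhere(r["mask"])[:,::-1].astype(np.float32)))
    B=np.array([back(p,c,z)[:2] for c in b]);print(o,B.round(1).tolist(),B.mean(0))
    for i in (0,1): d=B[i+1]-B[i];print(np.linalg.norm(d),np.degrees(np.arctan2(d[1],d[0])))
for uv,z in (((264,220),16),((277,219),16),((265,239),25),((281,236),25),((215,177),30),((310,164),30)): print(uv,back(p,uv,z))
cv2.imwrite("pics/crop.png",cv2.resize(np.ascontiguousarray(p["img"][155:260,205:330,::-1]),None,fx=6,fy=5.7,interpolation=cv2.INTER_CUBIC))
E
```

```text
board [[652.9, 136.4], [718.6, -229.8], [423.0, -274.4], [361.1, 81.5]] [538.92382572 -71.58033124]
372.08049032776256 -79.8390088829676
298.87334415619426 -171.4319174914293
tile [[511.3, -44.9], [519.3, -108.6], [432.9, -118.6], [425.0, -55.5]] [472.12665421 -81.88350842]
64.19103364188628 -82.81462437956606
86.9596403401132 -173.38171726330802
(264, 220) [492.88749922 -58.77051007  16.        ]
(277, 219) [ 496.55831628 -106.00452424   16.        ]
(265, 239) [424.04454875 -61.8542099   25.        ]
(281, 236) [ 434.78355073 -119.28076025   25.        ]
(215, 177) [648.88109054 120.07507669  30.        ]
(310, 164) [ 697.65449303 -227.89358452   30.        ]
```

```bash
cat >> h.py <<'E'
from scipy.spatial.transform import Rotation as Ro
def delta(P,yaw,tilt=0):
    s=readout.state();R0=Ro.from_euler("xyz",s["tcp_rot"]);R1=Ro.from_euler("z",yaw,degrees=True)*Ro.from_euler("x",180,degrees=True)
    print("t",s["t"],"turn",(R0.inv()*R1).as_rotvec(degrees=True).round(2),"shift m",(R0.inv().apply(np.array(P)-s["eef_pos"])/1000).round(4))
E
python3 -c "
from h import *
delta([460,130,215],189.5);delta([425,-85,215],189.5)"
```

```text
t 0.45 turn [ -0.    -0.   -30.92] shift m [-0.3808 -0.336  -0.0004]
t 0.45 turn [ -0.    -0.   -30.92] shift m [-4.267e-01 -5.489e-01 -4.000e-04]
```

Call:
move_arm(plan=[[[0,0,-6],[-0.045,-0.04,0],-0.4],[[0,0,-12],[-0.09,-0.08,0],-0.4],[[0,0,-18],[-0.135,-0.12,0],-0.4],[[0,0,-24],[-0.18,-0.16,0],-0.4],[[0,0,-30.9],[-0.225,-0.2,0],-0.4]])

```text
t: 1.08
eef_pos: [365.3, 311.9, 214.9]
tcp_rot: [3.141, 0.001, -2.972]
ft_force: [1.2, 1.2, -0.5]
opening: 0.532
grip_force: 0.0
```

```bash
python3 -c "
from h import *
delta([450,130,215],189.5);delta([425,-85,215],189.5)"
```

```text
t 1.075 turn [0.02 0.04 0.21] shift m [-5.280e-02 -1.935e-01 -1.000e-04]
t 1.075 turn [0.02 0.04 0.21] shift m [ 8.100e-03 -4.012e-01 -3.000e-04]
```

Call:
move_arm(plan=[[[0,0,0],[-0.02,-0.058,0],-0.4],[[0,0,0],[-0.04,-0.115,0],-0.4],[[0,0,0],[-0.052,-0.175,0],-0.4],[[0,0,0],[-0.045,-0.235,0],-0.4],[[0,0,0],[-0.025,-0.29,0],-0.4]])

```text
t: 1.7
eef_pos: [437.4, 29.5, 214.6]
tcp_rot: [-3.141, 0.001, -2.976]
ft_force: [0.9, -0.5, 0.4]
opening: 0.302
grip_force: 0.0
```

Call:
move_arm(plan=[[[0,0,0],[0.015,-0.055,0],-0.4],[[0,0,0],[0.03,-0.1,0],-0.4],[[0,0,0],[0.033,-0.111,0],-0.4],[[0,0,0],[0.033,-0.111,0],-0.4]])

```text
t: 2.2
eef_pos: [422.9, -83.5, 214.7]
tcp_rot: [3.141, 0.0, -2.978]
ft_force: [0.2, 0.6, 0.5]
opening: 0.301
grip_force: 0.0
```

```bash
python3 - <<'E'
from h import *
s=readout.state();print(s["t"],s["eef_pos"],s["tcp_rot"])
p=eyes.read_camera("wrist");save(p,"w1");print(np.round(p["extrinsics"],2).tolist())
E
```

```text
2.2 [422.85430411 -83.48905582 214.67876498] [ 3.14143052e+00  2.36478397e-04 -2.97762030e+00]
[[-0.16, -0.95, -0.26, 347.75], [0.99, -0.16, -0.04, -96.32], [0.0, -0.27, 0.96, 384.65], [0.0, 0.0, 0.0, 1.0]]
```

View pics/w1.png

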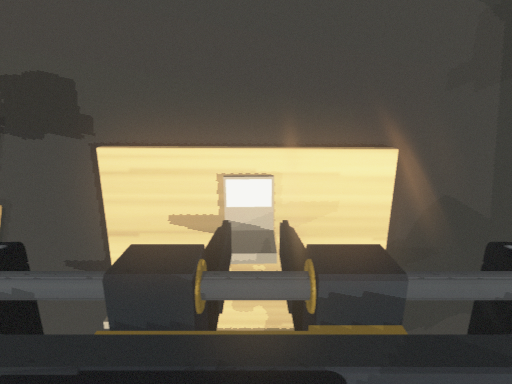

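The wrist view shows the board's near edge running from (100,147) to (395,150), the tile's face end at row 176 (columns 223–273), and the toe end of its foot near row 262, columns 230–278.

```bash
python3 - <<'E'
from h import *
p=eyes.read_camera("wrist")
for uv,z in (((100,147),16),((395,150),16),((223,177),25),((273,177),25),((225,207),25),((273,207),25),((230,262),88),((278,262),88),((232,253),88),((275,253),88)): print(uv,z,back(p,uv,z).round(1))
cv2.imwrite("pics/w1c.png",cv2.resize(np.ascontiguousarray(p["img"][140:275,190:310,::-1]),None,fx=5,fy=4.4,interpolation=cv2.INTER_NEAREST))
E
```

```text
(100, 147) 16 [ 423.8 -268.6   16. ]
(395, 150) 16 [370.   76.4  16. ]
(223, 177) 25 [ 433.8 -119.7   25. ]
(273, 177) 25 [424.1 -61.3  25. ]
(225, 207) 25 [ 470.4 -112.1   25. ]
(273, 207) 25 [460.8 -54.6  25. ]
(230, 262) 88 [508.5 -95.6  88. ]
(278, 262) 88 [500.2 -45.6  88. ]
(232, 253) 88 [497.8 -95.   88. ]
(275, 253) 88 [490.5 -50.6  88. ]
```

View pics/w1c.png

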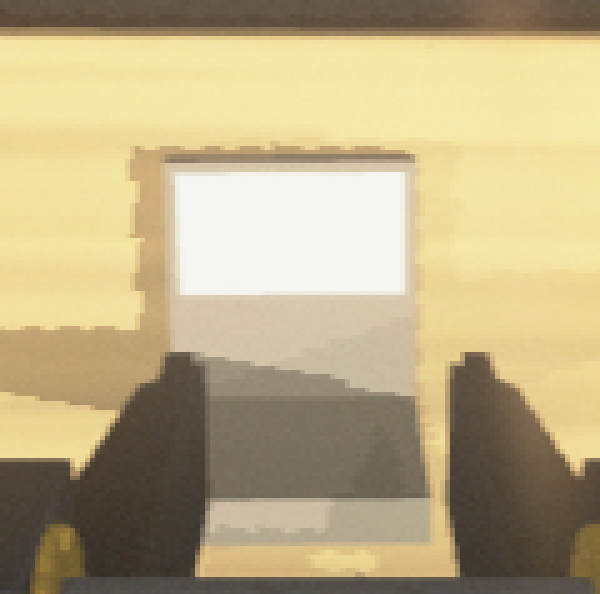

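Call:
move_arm(plan=[[[0,0,0],[-0.018,-0.008,0.05],-0.6],[[0,0,0],[-0.036,-0.008,0.1],-0.6],[[0,0,0],[-0.036,-0.008,0.141],-0.6],[[0,0,0],[-0.036,-0.008,0.141],-0.6]])

```text
t: 2.8
eef_pos: [458.6, -83.6, 71.7]
tcp_rot: [3.139, -0.005, -2.974]
ft_force: [0.4, -0.1, 1.1]
opening: 0.201
grip_force: 0.0
```

Call:
move_arm(plan=[[[0,0,0],[-0.008,0,0],-0.6],[[0,0,0],[-0.016,0,0],-0.6],[[0,0,0],[-0.022,0,0],-0.6],[[0,0,0],[-0.027,0,0],-0.6],[[0,0,0],[-0.032,0,0],-0.6]])

```text
t: 3.42
eef_pos: [491.5, -80.0, 73.9]
tcp_rot: [3.142, 0.0, -2.976]
ft_force: [-0.3, -0.4, 0.5]
opening: 0.198
grip_force: 0.4
```

```bash
python3 - <<'E'
from h import *
s=readout.state();print(s["t"],s["eef_pos"],s["tcp_rot"],s["ft_force"])
p=eyes.read_camera("scene");c=[np.ascontiguousarray(p["img"][110:255,165:345,::-1])]
cv2.imwrite("pics/s1.png",cv2.resize(c[0],None,fx=4,fy=4,interpolation=cv2.INTER_CUBIC))
E
```

```text
3.425 [491.4604302  -79.96953555  73.85005269] [ 3.14158467e+00  1.61009343e-04 -2.97618739e+00] [-0.26255027 -0.35764117  0.54204013]
```

View pics/s1.png

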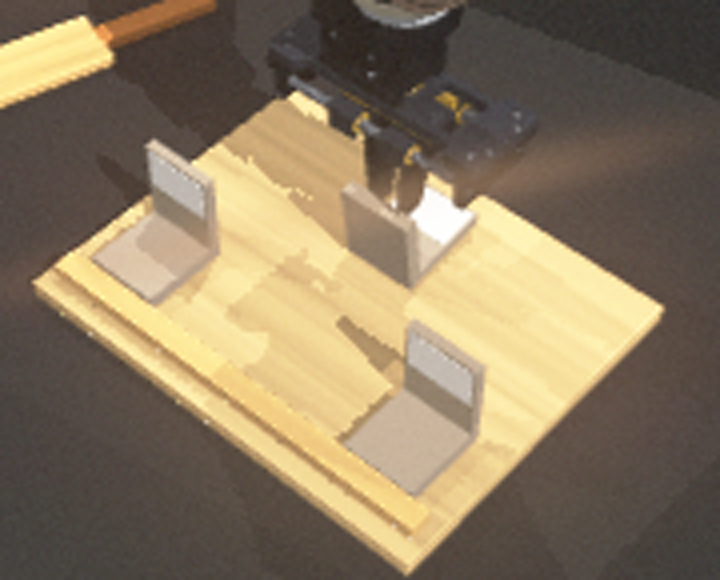

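The tile is still on its back at about (262,167) in the full image. The fingers are just behind its foot and roughly centred, so I'll keep pushing.

Call:
move_arm(plan=[[[0,0,0],[-0.006,0,0],-0.6],[[0,0,0],[-0.012,0,0],-0.6],[[0,0,0],[-0.018,0,0.001],-0.6],[[0,0,0],[-0.024,0,0.002],-0.6],[[0,0,0],[-0.03,0,0.003],-0.6]])

```text
t: 4.1
eef_pos: [521.2, -75.0, 70.5]
tcp_rot: [3.142, 0.0, -2.976]
ft_force: [-0.5, -0.1, -0.6]
opening: 0.201
grip_force: 0.1
```

```bash
python3 - <<'E'
from h import *
s=readout.state();print(s["t"],s["eef_pos"],s["ft_force"])
p=eyes.read_camera("scene");c=[np.ascontiguousarray(p["img"][110:255,165:345,::-1])]
cv2.imwrite("pics/s2.png",cv2.resize(c[0],None,fx=4,fy=4,interpolation=cv2.INTER_CUBIC))
E
```

```text
4.1 [521.23884373 -74.98518461  70.4899343 ] [-0.53003839 -0.14518084 -0.5523388 ]
```

View pics/s2.png

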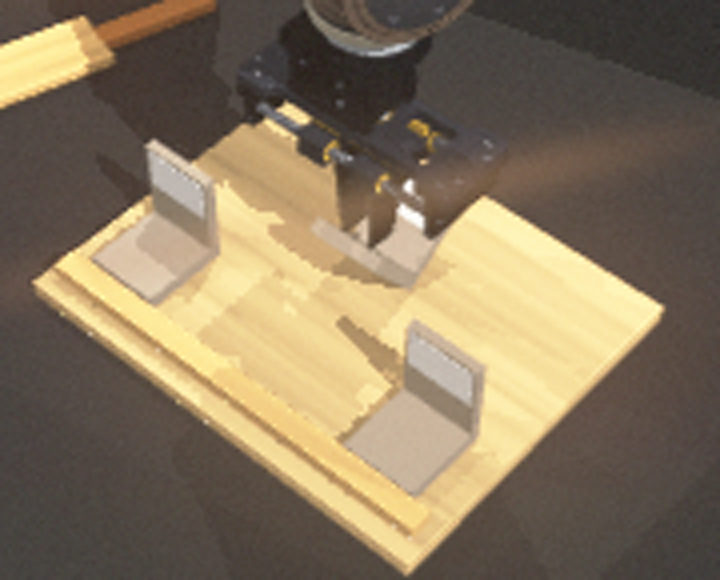

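The tile is tipping about its heel, at about 40° now. I'll push a little further.

Call:
move_arm(plan=[[[0,0,0],[-0.005,0,0.002],-0.6],[[0,0,0],[-0.01,0,0.005],-0.6],[[0,0,0],[-0.015,0,0.008],-0.6],[[0,0,0],[-0.018,0,0.01],-0.6],[[0,0,0],[-0.018,0,0.01],-0.6]])

```text
t: 4.78
eef_pos: [538.6, -72.0, 60.4]
tcp_rot: [3.141, -0.0, -2.976]
ft_force: [-0.2, -0.9, 0.8]
opening: 0.2
grip_force: 0.0
```

```bash
python3 - <<'E'
from h import *
s=readout.state();print(s["t"],s["eef_pos"],s["ft_force"])
p=eyes.read_camera("scene");c=[np.ascontiguousarray(p["img"][110:255,165:345,::-1])]
cv2.imwrite("pics/s3.png",cv2.resize(c[0],None,fx=4,fy=4,interpolation=cv2.INTER_CUBIC))
E
```

```text
4.775 [538.59606076 -72.03225165  60.38851457] [-0.24784785 -0.91837205  0.78236098]
```

View pics/s3.png

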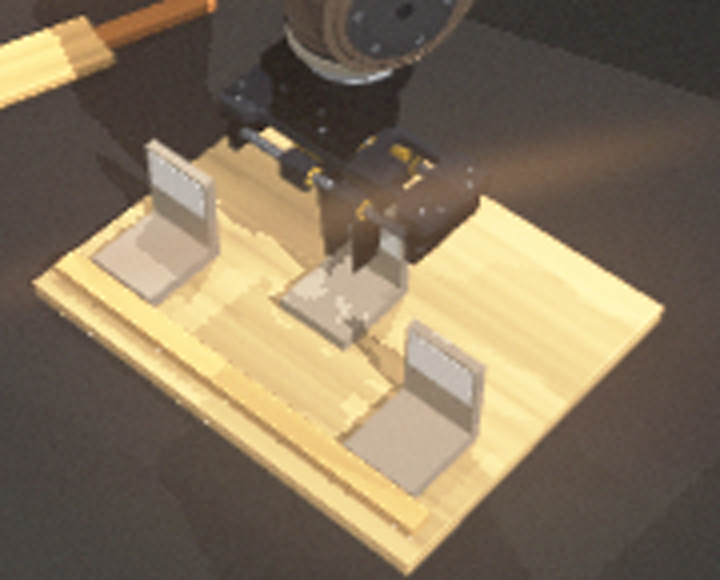

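The tile now stands on its foot, with its toe edge from about (234,185) to (251,197) in the full image. I'll lift out and go round behind it.

Call:
move_arm(plan=[[[0,0,0],[0,0,-0.04],-0.6],[[0,0,0],[0,0,-0.08],-0.6],[[0,0,0],[0.04,0,-0.085],-0.6],[[0,0,0],[0.075,0,-0.085],-0.6],[[0,0,0],[0.075,0,-0.085],-0.6]])

```text
t: 5.45
eef_pos: [462.9, -84.5, 146.1]
tcp_rot: [3.141, -0.0, -2.977]
ft_force: [0.7, -0.3, 0.0]
opening: 0.201
grip_force: 0.0
```

```bash
python3 - <<'E'
from h import *
s=readout.state();print(s["t"],s["eef_pos"])
p=eyes.read_camera("scene")
U=np.array([.987,.16,0]);V=np.array([-.16,.987,0])
for uv in ((234.2,185),(251,196.75)):
    w=back(p,uv,28);print(w.round(1),U@w,V@w)
# rail front-top edge & neighbours' toe pts from crop s3
for n,a,z in (("railL",(95,263),30),("railR",(415,490),16),("nbB toeL",(92,258),28),("nbB toeR",(155,300),28),("nbA toeL",(343,438),28),("nbA toeR",(415,494),28)):
    w=back(p,(165+a[0]/4,110+a[1]/4),z);print(n,(U@w).round(1),(V@w).round(1))
E
```

```text
5.45 [462.87128132 -84.53234016 146.08738994]
[589.1 -91.6  28. ] 566.8122268650264 -184.63552535218238
[578.9 -28.1  28. ] 566.8646520237643 -120.40301823884354
railL 630.1 -305.6
railR 618.9 -11.4
nbB toeL 627.2 -312.2
nbB toeR 624.7 -249.6
nbA toeL 625.4 -69.6
nbA toeR 627.6 -4.8
```

Call:
move_arm(plan=[[[0,0,0],[0,0,0.05],-0.6],[[0,0,0],[0,0,0.1],-0.6],[[0,0,0],[0,0,0.101],-0.6],[[0,0,0],[-0.015,0,0.101],-0.6],[[0,0,0],[-0.03,0,0.101],-0.6]])

```text
t: 6.12
eef_pos: [496.7, -79.6, 46.5]
tcp_rot: [-3.14, 0.003, -2.976]
ft_force: [-0.4, -0.6, 0.2]
opening: 0.202
grip_force: 0.0
```

Call:
move_arm(plan=[[[0,0,0],[-0.006,0,0],-0.6],[[0,0,0],[-0.012,0,0],-0.6],[[0,0,0],[-0.018,0,0],-0.6],[[0,0,0],[-0.024,0,0],-0.6],[[0,0,0],[-0.03,0,0],-0.6]])

```text
t: 6.75
eef_pos: [524.1, -74.5, 44.6]
tcp_rot: [3.141, -0.0, -2.976]
ft_force: [-2.9, 0.1, 1.4]
opening: 0.202
grip_force: 1.1
```

Call:
move_arm(plan=[[[0,0,0],[-0.006,0,0],-0.6],[[0,0,0],[-0.012,0,0],-0.6],[[0,0,0],[-0.018,0,0],-0.6],[[0,0,0],[-0.024,0,0],-0.6],[[0,0,0],[-0.03,0,0],-0.6]])

```text
t: 7.38
eef_pos: [553.8, -69.5, 44.6]
tcp_rot: [3.142, 0.0, -2.976]
ft_force: [-1.7, 0.7, 1.9]
opening: 0.203
grip_force: 0.9
```

```bash
python3 - <<'E'
from h import *
s=readout.state();print(s["t"],s["eef_pos"],s["ft_force"])
p=eyes.read_camera("scene");c=[np.ascontiguousarray(p["img"][110:255,165:345,::-1])]
cv2.imwrite("pics/s4.png",cv2.resize(c[0],None,fx=4,fy=4,interpolation=cv2.INTER_CUBIC))
E
```

```text
7.375 [553.76093073 -69.54204392  44.60131655] [-1.69314814  0.68464682  1.85670632]
```

View pics/s4.png

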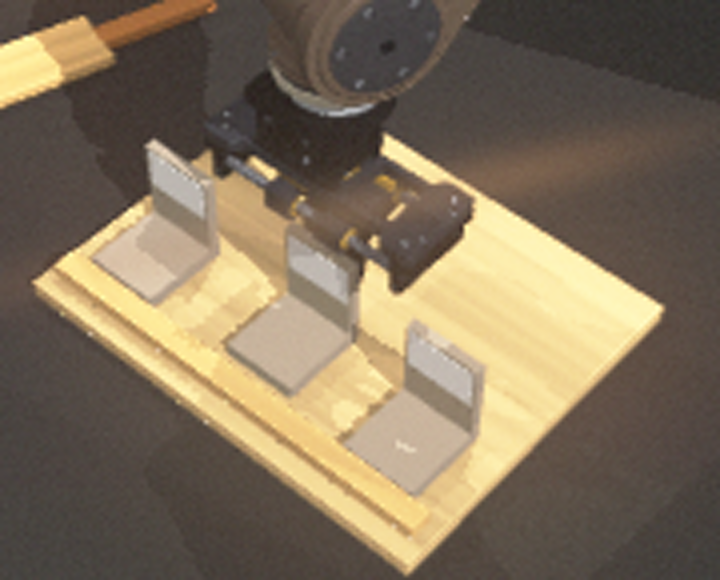

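The tile has slid upright and square, and its toe edge, from (228,343) to (292,393) in the crop, is about a centimetre short of the rail. I'll push on slowly and watch the force.

Call:
move_arm(plan=[[[0,0,0],[-0.003,0,0],-0.6],[[0,0,0],[-0.006,0,0],-0.6],[[0,0,0],[-0.008,0,0],-0.6],[[0,0,0],[-0.01,0,0],-0.6],[[0,0,0],[-0.01,0,0],-0.6]])

```text
t: 8.05
eef_pos: [563.5, -68.0, 44.6]
tcp_rot: [-3.142, 0.0, -2.976]
ft_force: [-0.8, 0.2, 0.7]
opening: 0.199
grip_force: 0.0
```

Call:
move_arm(plan=[[[0,0,0],[-0.001,0,0],-0.6],[[0,0,0],[-0.002,0,0],-0.6],[[0,0,0],[-0.002,0,0],-0.6]])

```text
t: 8.43
eef_pos: [565.2, -67.6, 44.7]
tcp_rot: [3.142, 0.0, -2.976]
ft_force: [-1.9, -0.2, 1.6]
opening: 0.199
grip_force: 0.7
```

Call:
move_arm(plan=[[[0,0,0],[-0.001,0,0],-0.6],[[0,0,0],[-0.002,0,0],-0.6],[[0,0,0],[-0.002,0,0],-0.6]])

```text
t: 8.8
eef_pos: [565.3, -67.2, 44.8]
tcp_rot: [3.14, -0.004, -2.976]
ft_force: [-12.8, -1.4, 9.9]
opening: 0.199
grip_force: 6.3
```

The force jumped to 13 N at the expected position, so the toe is against the rail. Next I'll back off, lift and check.

Call:
move_arm(plan=[[[0,0,0],[0.003,0,0],-0.6],[[0,0,0],[0.02,0,0],-0.6],[[0,0,0],[0.06,0,0],-0.6],[[0,0,0],[0.1,0,-0.03],-0.6],[[0,0,0],[0.11,0,-0.09],-0.6]])

```text
t: 9.43
eef_pos: [456.2, -85.3, 134.1]
tcp_rot: [3.139, -0.004, -2.977]
ft_force: [0.7, -1.2, -0.1]
opening: 0.199
grip_force: 0.0
```

Call:
move_arm(plan=[[[0,0,0],[0,0,-0.06],-0.6],[[0,0,0],[0,0,-0.08],-0.6],[[0,0,0],[0,0,-0.08],-0.6]])

```text
t: 9.8
eef_pos: [459.3, -85.6, 215.9]
tcp_rot: [-3.14, 0.004, -2.976]
ft_force: [0.1, -0.1, 0.3]
opening: 0.198
grip_force: 0.0
```

```bash
python3 - <<'E'
from h import *
s=readout.state();print(s["t"],s["eef_pos"],s["ft_force"])
p=eyes.read_camera("scene");c=[np.ascontiguousarray(p["img"][110:255,165:345,::-1])]
cv2.imwrite("pics/s5.png",cv2.resize(c[0],None,fx=4,fy=4,interpolation=cv2.INTER_CUBIC))
E
```

```text
9.8 [459.32558557 -85.63675278 215.86927009] [ 0.09784203 -0.08830849  0.29498214]
```

View pics/s5.png

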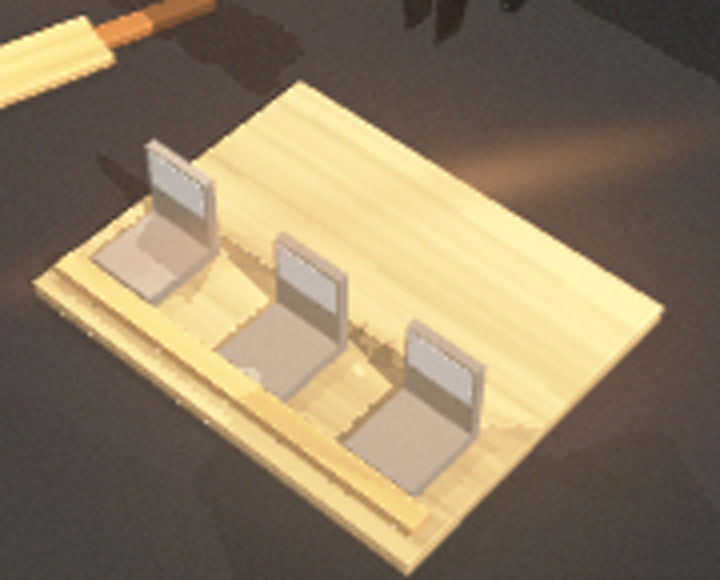

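The tile stands with its toe flush and square on the rail, from (215,355) to (278,402) in the crop. The neighbours haven't moved.

```bash
python3 -c "
from cell import env
print(env.job_done())"
```

```text
the job is handed in; nothing more can be done
None
```

I tipped the fallen tile back onto its foot and pushed it until its toe was square against the rail, between its two neighbours. Those two look unmoved in the last picture, the arm went nowhere near the jar or paddle, and the job is handed in at about 10 s.

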